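Key the guard switch of an opened kitchen mixer

TASK

Before the opened mixer can be tested, its guard switch must be closed: take the orange-headed tongue key out of the rack and insert its flat tongue straight down into the orange-lined slot of the black switch inside the mixer base. Keep hold of the key until the tongue is fully home with its black collar lying flat on the switch, then let go. Leave the blue and the white key in the rack.

Things in the scene. Friction and masses are not known exactly. Their poses are not given: they have to be found in the camera images.
- orange_key: Loose upright key, 0.12 kg. Orange head 24 (x) by 34 (y) mm, from 6 to 52 mm above the origin; grip across x. Black collar 52 (x) by 70 (y) by 6 mm below it; under that a flat steel tongue 6 (x) by 26 (y) mm, 40 mm long. Origin: centre of the collar's underside, z up. Hangs by its collar in any of 3 wells of a grey rack, 62 mm high, wells 90 mm apart along y. Fits either way round.
- slot_mouth (a point): Centre of the switch's mouth, level with its flat rim 105 mm above the table; z up. Black block 66 (x) by 86 (y) mm. The orange funnel mouth, 34 (x) by 52 (y) mm, narrows over 12 mm to a throat 16 by 36 mm, 60 mm deep in all. Key home: its origin here, its y along this y. Block stands in a fixed cream tray 360 (x) by 250 mm, walls 80 mm high, parts in it to 87 mm.
- blue_key: Same shape, origin and axes as the orange key but with a blue head; stands in another well of the rack and stays there.
- white_key: Same shape, origin and axes as the orange key but with a white head; stands in another well of the rack and stays there.
Things that resemble listed ones, but are neither listed nor needed, are in the scene too. What is shaped like the orange_key but pink or turquoise is not meant.

How it is judged:
By the outcome, as a careful person would: the job done as asked, in the order asked, and still so for the second after the job is handed in, with the robot touching nothing.
It also fails if it takes over 42 s, if anything falls off the work surface, if the arm or the gripper's body presses on something with over 40 N, if the wrist force passes 120 N, or if a joint passes its speed limit or range.

ROBOT

A 6-joint arm with a two-finger parallel gripper is mounted at the origin on the work surface. World frame = base frame: x ahead of the robot, y to its left, z up, the work surface at z = 0. Lengths are in m, angles in rad, forces in N, time in s.
With the tool pointing down it reaches from about 0.35 to 0.775 m from the base axis. Payload 7.3 kg.
Tool frame: the origin (TCP) lies at the very end of the fingers, on their centre line; the grasp point (between the pads) lies 19 mm behind it; y points along the fingers, z is the direction in which the jaws open and shut, and the axes are right-handed (so a half turn about y gives the same grasp; the last joint's range is limited). The gripper opens to 92 mm and grips with 3 to 60 N. Pads are 19 mm wide; open, the fingers measure 130 mm over their backs; the gripper's body (75 mm by 190 mm) begins 47 mm behind the grasp point.
Start: joints at [-1.493, 0.342, 1.524, -0, 1.275, -0.146], TCP at [0.117, -0.512, 0.227] pointing down, gripper open.
Joint ranges: [-2.53, 2.53], [-0.77, 2.02], [0.04, 2.7], [-1, 4.14], [0.28, 2.66], [-3.11, 3.11]. Speed limits (rad/s): [2.57, 2.57, 3.14, 3.14, 3.14, 3.14].

INTERFACE

Orientations are given as a rotation vector (axis times angle).
In Python, from bench import * gives the robot as it stands.
- The arm moves only by the tool apply_moves, never from a script. Its argument "plan" is a list of rows, each an object with "linear": the shift along the tool's x, y, z in mm, a list of three; "yaw": the turn about the tool's y in degrees; "grip": the closure, from 0 (fully open) to 1 (shut). In form: [{"linear": [dx, dy, dz], "yaw": yaw, "grip": grip}, ...]. A call has 1 to 20 rows; each row shifts and turns the commanded pose from where the row before left it, along the tool's axes as they then stand; what a row does not reach is not made up. A row lasts 1/8 s, in which the tool goes at most 62.5 mm and 10.7 degrees, less where a joint would pass 70% of its speed; a pose out of reach is approached as far as the arm can. A call is refused whole if a number of a shift passes 62.5 or a number of a turn 10.7, either way. A call with a gripper value outside its range is refused whole. The fingers move at their own pace and stop on an object; "squeeze" is the grip in N (left out, the last holds). Time passes only in rows, so rows that do not move let the fingers close. It gives the time, the measured TCP pose, the force and the opening at its end, in the units of the state.
- read_state(): the state, without advancing time (a new reading comes with each control period).
- grab_frame(name): name is "side" or "top" or "wrist"; returns a dict with "color" (480x640x3 uint8, red, green, blue), "vfov" (degrees; the focal length in pixels is half the picture's height over the tangent of half this angle, whatever the lens; pixels are square), "cx", "cy" (the principal point, pixels), "rvec" (rotation vector, rad) and "tvec" (3), from world to camera coordinates, as OpenCV has them. Camera axes: x right, y down, z forward; pixel columns grow to the right and rows downward; lengths in m; the calibration is good to about 2 mm. A picture is of the moment at which its call begins. There is no depth.
- sign_off(): hands the job in, once; it reports no verdict.
The state is a dict: "t": time; "joints": joint angles; "qvel": joint speeds; "tau": joint torques, N m; "ee_pos": TCP position; "tool_rot": TCP orientation; "wrist_force": force on the tool from outside, world axes, zero at the start; "moment": the same for the moment, N m; "grip_width": finger opening in m.
Only numpy, scipy, OpenCV 4.12 (cv2) and the standard library are available. Lean on these libraries where they do the work, as an engineer would, in place of code of your own. Each camera call takes 0.05 s, during which the arm holds its last target.

## Working session

There is one attempt and no reset: what is moved stays moved. The work goes in short steps, Python scripts to look and compute and a tool call to move; the robot and the scene stay as the last step left them, time stands still between calls to the robot, and variables do not carry over. Pictures are saved under pics/ and viewed, and the job is handed in when it is done.

Besides the shell and the picture viewer there is one more tool, called after "Call:" as name(argument=value, ...) on one line, values as JSON. apply_moves: Moves the arm, as the interface text tells. Its arguments: {"type":"object","properties":{"plan":{"type":"array","items":{"type":"object","properties":{"linear":{"type":"array","items":{"type":"number"}},"yaw":{"type":"number"},"grip":{"type":"number"}}}},"squeeze":{"type":"number"}},"required":["plan"]}

```bash
mkdir -p pics; python3 - <<'E'
from bench import *
import cv2, numpy as np
s=read_state(); print({k:np.round(v,3) for k,v in s.items()})
for n in("side","top","wrist"):
    f=grab_frame(n); cv2.imwrite(f"pics/{n}0.png",f["color"][:,:,::-1]); print(n,f["vfov"],f["cx"],f["cy"],f["rvec"],f["tvec"])
E
```

```text
{'t': np.float64(0.0), 'joints': array([-1.493,  0.343,  1.525,  0.   ,  1.275, -0.146]), 'qvel': array([-0.001,  0.001,  0.   ,  0.001,  0.001,  0.001]), 'tau': array([ 1.0000e-03, -4.3124e+01, -2.4421e+01,  7.2000e-02,  5.6000e-02,
       -0.0000e+00]), 'ee_pos': array([ 0.116, -0.511,  0.226]), 'tool_rot': array([-0.236,  2.105, -2.101]), 'wrist_force': array([-0.4  ,  0.199,  0.067]), 'moment': array([-0.037, -0.017, -0.024]), 'grip_width': np.float64(0.092)}
side 51.54864638473876 317.31720395594084 247.79411062804846 [ 0.11886299 -2.89544581  1.10985693] [0.49086277 0.1182939  1.11013345]
top 51.846619055321305 310.55545140340143 244.40212540043467 [ 2.1345     -2.18278633  0.15183518] [-0.02087924  0.50661551  0.95932688]
wrist 70.78559882260575 321.40473392600234 238.48994643411262 [-2.25251876  1.79602967  0.28824545] [-0.52435259 -0.03937784  0.39202175]
```

View pics/top0.png

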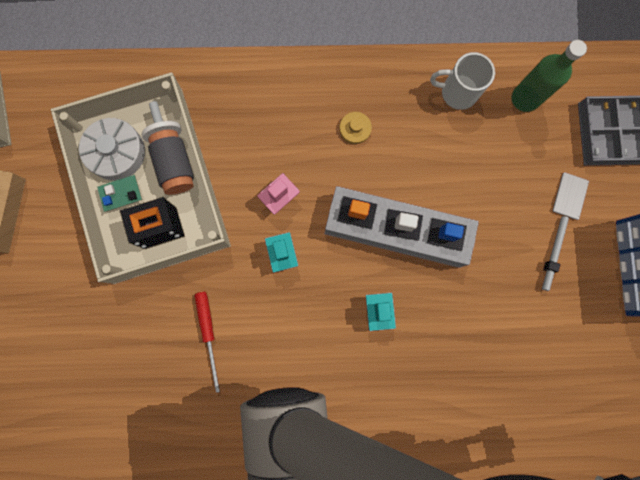

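View pics/side0.png

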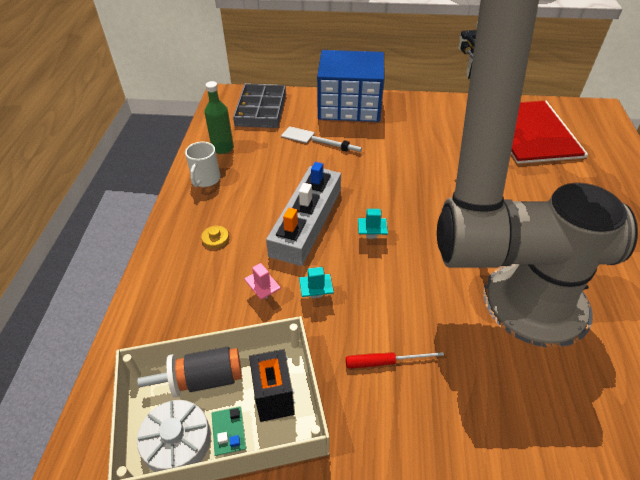

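View pics/wrist0.png

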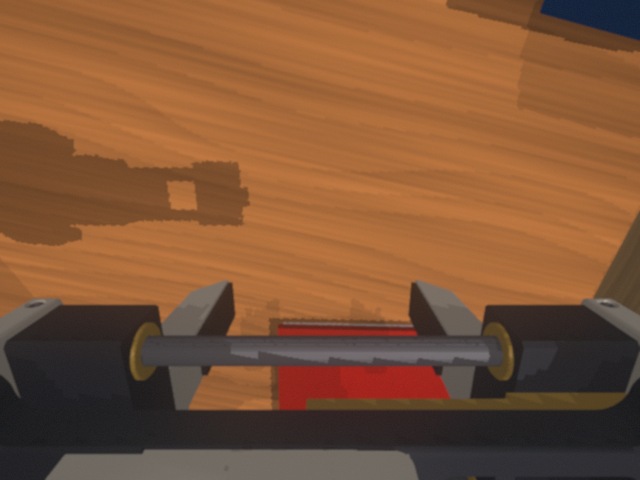

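The top view shows the orange key in the rack's left well, at about (358,210). The black switch with its orange mouth is at about (148,219), inside the cream tray. Next I'll zoom in on both.

```bash
cat > h.py <<'E'
import cv2, numpy as np
def K(f):
    F=240/np.tan(np.radians(f["vfov"])/2); return np.array([[F,0,f["cx"]],[0,F,f["cy"]],[0,0,1]])
def ray(f,uv):
    R=cv2.Rodrigues(np.array(f["rvec"],float))[0]; t=np.array(f["tvec"],float)
    d=R.T@np.linalg.inv(K(f))@np.array([uv[0],uv[1],1.]); return -R.T@t,d
def plane(f,uv,z):
    c,d=ray(f,uv); return c+d*(z-c[2])/d[2]
def tri(fs,uvs):
    A=np.zeros((3,3));b=np.zeros(3);L=[]
    for f,uv in zip(fs,uvs):
        c,d=ray(f,uv); d=d/np.linalg.norm(d);P=np.eye(3)-np.outer(d,d);A+=P;b+=P@c;L.append((P,c))
    X=np.linalg.solve(A,b); return X,[np.linalg.norm(P@(X-c)) for P,c in L]
def proj(f,X):
    return cv2.projectPoints(np.array(X,float).reshape(-1,3),np.array(f["rvec"],float),np.array(f["tvec"],float),K(f),None)[0].reshape(-1,2)
E
python3 - <<'E'
import cv2,numpy as np
t=cv2.imread("pics/top0.png");s=cv2.imread("pics/side0.png")
z=lambda im,x,y,w,h,k:cv2.resize(im[y:y+h,x:x+w],None,fx=k,fy=k,interpolation=cv2.INTER_CUBIC)
a=z(t,110,185,80,70,5);b=z(t,320,180,80,70,5);c=z(s,240,340,80,90,5)[:350];d=z(s,255,195,80,70,5)
c=z(s,235,345,80,70,5)
cv2.imwrite("pics/zoom1.png",np.vstack([np.hstack([a,b]),np.hstack([c,d])])[:,:800])
im=cv2.imread("pics/zoom1.png");cv2.imwrite("pics/zoom1.png",cv2.resize(im,(640,560)))
E
```

```text
(no output)
```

View pics/zoom1.png

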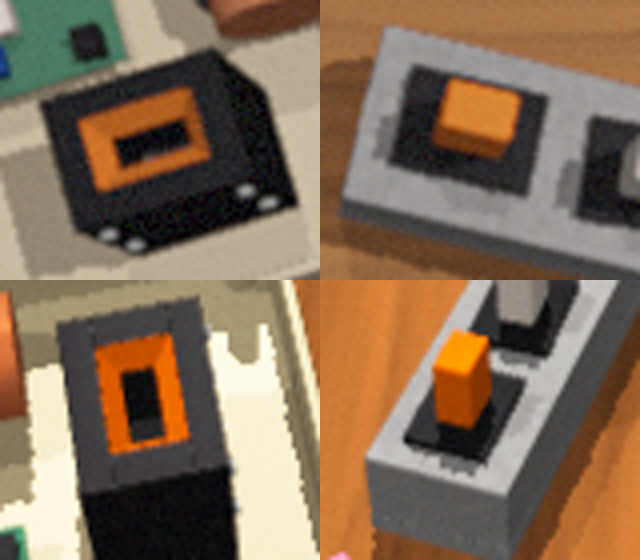

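The orange funnel outline, the collar and the head top are all clear in both views. Now I'll measure their poses.

```bash
cat > m.py <<'E'
from bench import *; from h import *
T=grab_frame("top");S=grab_frame("side")
def omask(f):
    h=cv2.cvtColor(f["color"],cv2.COLOR_RGB2HSV); return cv2.inRange(h,(6,190,100),(20,255,255))
def rect(f,roi,z,name,mask):
    x,y,w,h=roi; m=np.zeros_like(mask); m[y:y+h,x:x+w]=mask[y:y+h,x:x+w]
    n,l,st,c=cv2.connectedComponentsWithStats(m); i=1+np.argmax(st[1:,4]); m=(l==i).astype(np.uint8)
    cs,_=cv2.findContours(m,cv2.RETR_EXTERNAL,cv2.CHAIN_APPROX_NONE)
    p=cv2.convexHull(max(cs,key=cv2.contourArea)).reshape(-1,2)
    W=np.array([plane(f,q,z)[:2]*1000 for q in p],np.float32)
    r=cv2.minAreaRect(W); print(name,np.round(r[0],1),np.round(r[1],1),round(r[2],1),"n",st[i,4]); return r
E
python3 - <<'E'
from m import *
rect(T,(115,190,60,50),.105,"mouth top",omask(T)); rect(S,(245,350,50,50),.105,"mouth side",omask(S))
def q(f,o,pts,z,n):
    P=np.array([plane(f,(o[0]+(u%320)/4-.4,o[1]+(v%280)/4-.4),z)*1000 for u,v in pts])[:,:2]
    print(n,np.round(P.mean(0),1),"sides",[round(float(np.linalg.norm(P[i]-P[(i+1)%4])),1) for i in range(4)],"ang",[round(float(np.degrees(np.arctan2(*(P[(i+1)%4]-P[i])[::-1]))),1) for i in range(4)])
q(T,(320,180),[(410,66),(548,97),(530,197),(388,163)],.068,"collar T")
q(T,(320,180),[(448,80),(522,92),(515,134),(436,124)],.114,"head T")
q(S,(255,195),[(456,331),(490,341),(468,376),(433,364)],.114,"head S")
q(T,(110,185),[(78,120),(194,88),(211,160),(98,193)],.105,"mouth T")
q(S,(235,345),[(95,345),(172,334),(189,440),(112,455)],.105,"mouth S")
q(T,(110,185),[(42,102),(212,50),(252,178),(75,230)],.105,"block T")
E
```

```text
mouth top [550.7 276.3] [35.1 53.6] 16.6 n 377
mouth side [552.8 277. ] [35.1 52.6] 17.1 n 392
collar T [ 563.  -123.8] sides [69.3, 50.6, 71.1, 49.7] ang [-104.1, 167.7, 75.1, -14.3]
head T [ 564.8 -124.5] sides [35.0, 20.3, 37.1, 21.7] ang [-100.6, 168.5, 81.4, -16.9]
head S [ 564.9 -121.2] sides [21.7, 30.9, 22.6, 29.8] ang [161.7, 72.6, -21.1, -109.0]
mouth T [550.  275.4] sides [55.7, 35.5, 54.2, 36.2] ang [-75.3, -166.1, 105.5, 16.2]
mouth S [552.2 277.3] sides [34.9, 52.9, 33.8, 54.6] ang [-166.2, 106.0, 16.6, -72.8]
block T [550.3 275.4] sides [82.4, 64.5, 84.8, 63.2] ang [-73.6, -162.3, 105.5, 15.5]
```

```bash
python3 - <<'E'
from m import *
s=read_state(); R=cv2.Rodrigues(s["tool_rot"])[0]; print(np.round(R,4)); p=s["ee_pos"]
print("z heading",np.degrees(np.arctan2(R[1,2],R[0,2])),"x heading",np.degrees(np.arctan2(R[1,0],R[0,0])))
g=np.array([.564,-.123,.27])
print(R.T@(g-p)*1000)
for uv in [(622,222),(628,312)]: print(plane(T,uv,.1))
# head tops colour centroids
h=cv2.cvtColor(T["color"],cv2.COLOR_RGB2HSV)
# rack edges, from grey top-face mask
m=cv2.inRange(h,(0,0,110),(180,60,190)); 
rect(T,(320,180,165,90),.062,"rack",m)
E
```

```text
[[-9.751e-01 -0.000e+00  2.219e-01]
 [-2.219e-01  3.000e-04 -9.751e-01]
 [-0.000e+00 -1.000e+00 -3.000e-04]]
z heading -77.17746283957821 x heading -167.177463200085
[-522.61438853  -43.33191235 -279.84555018]
[ 0.52722237 -0.62258796  0.1       ]
[ 0.358321   -0.61594378  0.1       ]
rack [ 537.1 -211.7] [290.1  89.5] 74.7 n 3671
```

Call:
apply_moves(plan=[{"linear": [-43.5,-3.6,-23.3],"yaw": 0,"grip": 0},{"linear": [-43.5,-3.6,-23.3],"yaw": 0,"grip": 0},{"linear": [-43.5,-3.6,-23.3],"yaw": 0,"grip": 0},{"linear": [-43.5,-3.6,-23.3],"yaw": 0,"grip": 0},{"linear": [-43.5,-3.6,-23.3],"yaw": 0,"grip": 0},{"linear": [-43.5,-3.6,-23.3],"yaw": 0,"grip": 0},{"linear": [-43.5,-3.6,-23.3],"yaw": 0,"grip": 0},{"linear": [-43.5,-3.6,-23.3],"yaw": 0,"grip": 0},{"linear": [-43.5,-3.6,-23.3],"yaw": 0,"grip": 0},{"linear": [-43.5,-3.6,-23.3],"yaw": 0,"grip": 0},{"linear": [-43.5,-3.6,-23.3],"yaw": 0,"grip": 0},{"linear": [-43.5,-3.6,-23.3],"yaw": 0,"grip": 0},{"linear": [0,0,0],"yaw": -10.4,"grip": 0},{"linear": [0,0,0],"yaw": -10.4,"grip": 0},{"linear": [0,0,0],"yaw": -10.4,"grip": 0},{"linear": [0,0,0],"yaw": -10.4,"grip": 0},{"linear": [0,0,0],"yaw": -10.4,"grip": 0},{"linear": [0,0,0],"yaw": -10.5,"grip": 0},{"linear": [0,0,0],"yaw": 0,"grip": 0},{"linear": [0,0,0],"yaw": 0,"grip": 0}])

```text
t: 2.85
ee_pos: [0.5635, -0.1234, 0.2699]
tool_rot: [-1.075, 1.398, -1.398]
wrist_force: [-0.5, 0.7, -0.1]
grip_width: 0.092
```

```bash
python3 - <<'E'
from m import *
s=read_state(); R=cv2.Rodrigues(s["tool_rot"])[0]; p=s["ee_pos"]; print(s["t"],p,s["joints"],np.degrees(np.arctan2(R[1,2],R[0,2])),s["wrist_force"])
w=grab_frame("wrist"); cv2.imwrite("pics/w1.png",w["color"][:,:,::-1])
E
```

```text
2.95 [ 0.56346712 -0.12343056  0.26989701] [-3.48446495e-01  4.11175063e-01  1.29939257e+00 -7.55110047e-05
  1.43100066e+00 -9.00043836e-02] -14.807039389369294 [-0.168411    0.40730762 -0.22672325]
```

View pics/w1.png

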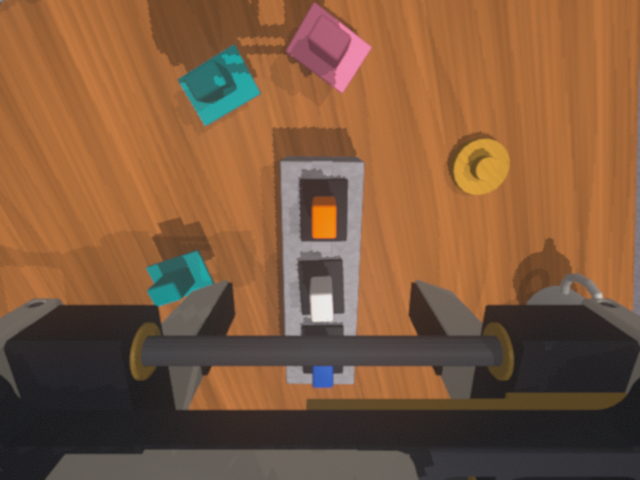

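The wrist view shows the orange head top at about (324,225), its collar spanning x 301–347 and y 178–241, and the rack square to the image. I'll cross-check the key's position from this view.

```bash
python3 - <<'E'
from m import *
w=grab_frame("wrist"); im=w["color"]
z=cv2.resize(im[150:270,270:380],None,fx=5,fy=5,interpolation=cv2.INTER_CUBIC); cv2.imwrite("pics/w1z.png",z[:,:,::-1])
print(proj(w,[[.564,-.1235,.114],[.564,-.1235,.068]]))
print("side resid", [np.round(proj(f,[.564,-.1235,.114]),1) for f in (T,S)])
h=cv2.cvtColor(im,cv2.COLOR_RGB2HSV); m=cv2.inRange(h,(5,150,80),(20,255,255))
E
```

```text
[[322.00449163 220.66314131]
 [321.93469714 209.63518591]]
side resid [array([[359.2, 206.9]]), array([[290.6, 212.1]])]
```

View pics/w1z.png

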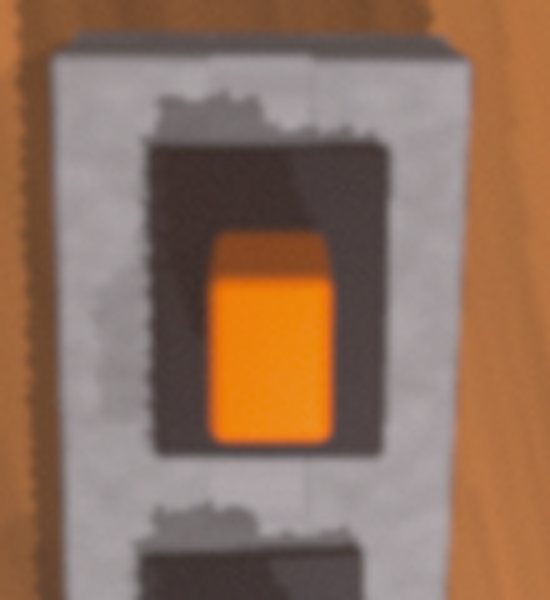

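```bash
python3 - <<'E'
from m import *
w=grab_frame("wrist")
def q(pts,z,n):
    P=np.array([plane(w,(270+u/5-.4,150+v/5-.4),z)*1000 for u,v in pts])[:,:2]
    print(n,np.round(P.mean(0),1),"sides",[round(float(np.linalg.norm(P[i]-P[(i+1)%4])),1) for i in range(4)],"ang",[round(float(np.degrees(np.arctan2(*(P[(i+1)%4]-P[i])[::-1]))),1) for i in range(4)])
q([(210,277),(335,277),(332,446),(208,445)],.114,"head")
q([(148,144),(388,148),(383,455),(155,455)],.068,"collar")
q([(52,55),(470,62),(462,550),(65,550)],.062,"rack")
s=read_state();R=cv2.Rodrigues(s["tool_rot"])[0];
for g in ([.5645,-.123],): print(R.T@(np.array([*g,.078])-s["ee_pos"])*1000)
E
```

```text
head [ 565.4 -125.4] sides [23.7, 33.7, 24.3, 33.5] ang [-14.7, -104.9, 164.8, 74.1]
collar [ 565.2 -124.9] sides [50.9, 68.6, 51.2, 69.5] ang [-15.6, -104.2, 165.3, 75.5]
rack [ 562.9 -128.3] sides [88.7, 111.3, 92.4, 112.7] ang [-15.6, -103.4, 165.3, 74.7]
[ -0.70998697 191.92264098   0.88835733]
```

Call:
apply_moves(plan=[{"linear": [0.3,40,1.4],"yaw": 0,"grip": 0},{"linear": [0,40,0],"yaw": 0,"grip": 0},{"linear": [0,40,0],"yaw": 0,"grip": 0},{"linear": [0,30,0],"yaw": 0,"grip": 0},{"linear": [0,20,0],"yaw": 0,"grip": 0},{"linear": [0,14,0],"yaw": 0,"grip": 0},{"linear": [0,10,0],"yaw": 0,"grip": 0},{"linear": [0,0,0],"yaw": 0,"grip": 0},{"linear": [0,0,0],"yaw": 0,"grip": 0}])

```text
t: 4.42
ee_pos: [0.5652, -0.1243, 0.0766]
tool_rot: [-1.076, 1.394, -1.396]
wrist_force: [-0.9, -0.1, -0.9]
grip_width: 0.0923
```

```bash
python3 - <<'E'
from m import *
s=read_state(); print(s["t"],s["ee_pos"],s["wrist_force"])
a=T["color"][170:290,300:500];b=S["color"][150:270,220:420]
cv2.imwrite("pics/c1.png",cv2.resize(np.vstack([a,b]),None,fx=2.5,fy=2.5)[:,:,::-1])
E
```

```text
4.525 [ 0.5652027  -0.12425793  0.07669857] [-0.29722863 -0.11924376  0.24597934]
```

View pics/c1.png

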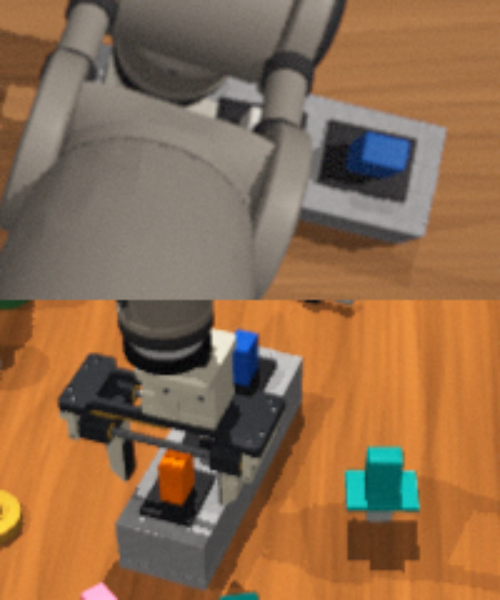

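The fingers straddle the orange head, so I'll close them.

Call:
apply_moves(plan=[{"linear": [0,0,0],"yaw": 0,"grip": 1},{"linear": [0,0,0],"yaw": 0,"grip": 1},{"linear": [0,0,0],"yaw": 0,"grip": 1},{"linear": [0,0,0],"yaw": 0,"grip": 1},{"linear": [0,0,0],"yaw": 0,"grip": 1},{"linear": [0,0,0],"yaw": 0,"grip": 1}], squeeze=25)

```text
t: 5.28
ee_pos: [0.5648, -0.1241, 0.0759]
tool_rot: [-1.077, 1.395, -1.395]
wrist_force: [0.4, 0.1, 0.5]
grip_width: 0.0362
```

```bash
python3 - <<'E'
from m import *
s=read_state(); print(s["t"],s["ee_pos"],s["wrist_force"],s["grip_width"])
w=grab_frame("wrist");cv2.imwrite("pics/w2.png",w["color"][:,:,::-1])
E
```

```text
5.375 [ 0.56472919 -0.12410243  0.07588417] [-0.68813863 -0.4978933  -0.22110701] 0.02832767068340833
```

View pics/w2.png

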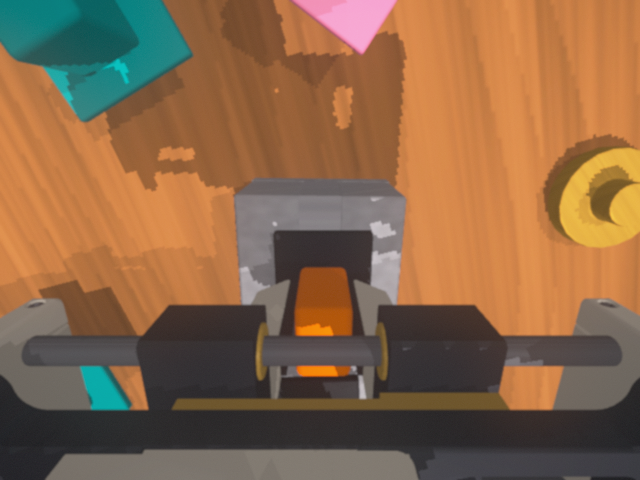

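The fingers are still closing and are centred on the orange head, at about (323,320). I'll give them more time, then lift.

Call:
apply_moves(plan=[{"linear": [0,0,0],"yaw": 0,"grip": 1},{"linear": [0,0,0],"yaw": 0,"grip": 1},{"linear": [0,0,0],"yaw": 0,"grip": 1},{"linear": [0,-8,0],"yaw": 0,"grip": 1},{"linear": [0,-15,0],"yaw": 0,"grip": 1},{"linear": [0,-20,0],"yaw": 0,"grip": 1},{"linear": [0,-25,0],"yaw": 0,"grip": 1},{"linear": [0,-25,0],"yaw": 0,"grip": 1},{"linear": [0,-22,0],"yaw": 0,"grip": 1},{"linear": [0,0,0],"yaw": 0,"grip": 1},{"linear": [0,0,0],"yaw": 0,"grip": 1}])

```text
t: 6.8
ee_pos: [0.5643, -0.1239, 0.1905]
tool_rot: [-1.077, 1.396, -1.395]
wrist_force: [-0.1, -0.4, -1.3]
grip_width: 0.0239
```

```bash
python3 - <<'E'
from m import *
s=read_state(); print(s["t"],s["ee_pos"],s["wrist_force"],s["moment"],s["grip_width"])
w=grab_frame("wrist")["color"];b=S["color"][100:300,180:420]
cv2.imwrite("pics/c2.png",np.hstack([cv2.resize(b,(480,400)),cv2.resize(w,(320,240))[:, :] if 0 else cv2.resize(w[100:420,190:450],(320,400))])[:,:,::-1])
E
```

```text
6.9 [ 0.56416572 -0.12387772  0.18987711] [-0.09081235  0.41286352 -2.10674898] [-0.06405756 -0.12174679 -0.00773457] 0.024102011609651995
```

View pics/c2.png

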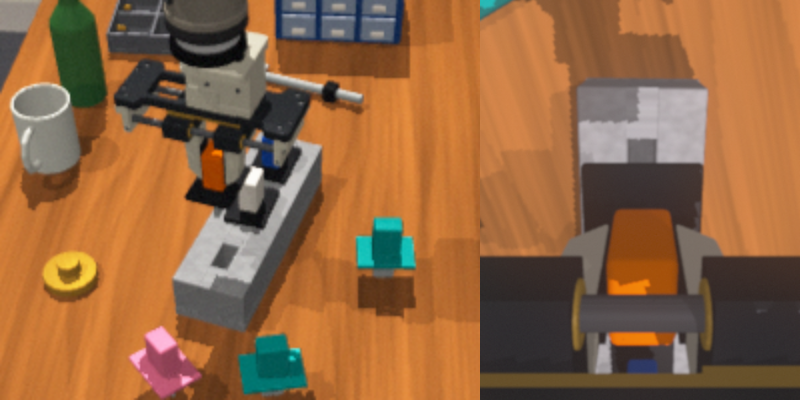

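The key is held level and clear of the rack, with blue and white still in place. Next: turn, then move over the switch.

Call:
apply_moves(plan=[{"linear": [0,0,0],"yaw": -7.8,"grip": 1},{"linear": [0,0,0],"yaw": -7.8,"grip": 1},{"linear": [0,0,0],"yaw": -7.8,"grip": 1},{"linear": [0,0,0],"yaw": -7.8,"grip": 1},{"linear": [-20,0,5.2],"yaw": 0,"grip": 1},{"linear": [-38,0,9.9],"yaw": 0,"grip": 1},{"linear": [-46,0,12],"yaw": 0,"grip": 1},{"linear": [-46,0,12],"yaw": 0,"grip": 1},{"linear": [-46,0,12],"yaw": 0,"grip": 1},{"linear": [-46,0,12],"yaw": 0,"grip": 1},{"linear": [-46,0,12],"yaw": 0,"grip": 1},{"linear": [-42,0,10.9],"yaw": 0,"grip": 1},{"linear": [-32,0,8.3],"yaw": 0,"grip": 1},{"linear": [-18,0,4.7],"yaw": 0,"grip": 1},{"linear": [-7.7,0,1.8],"yaw": 0,"grip": 1},{"linear": [0,0,0],"yaw": 0,"grip": 1},{"linear": [0,0,0],"yaw": 0,"grip": 1},{"linear": [0,0,0],"yaw": 0,"grip": 1}])

```text
t: 9.2
ee_pos: [0.5514, 0.2753, 0.191]
tool_rot: [-1.331, 0.995, -0.995]
wrist_force: [-0.3, -0.1, -1.6]
grip_width: 0.0235
```

```bash
python3 - <<'E'
from m import *
s=read_state();R=cv2.Rodrigues(s["tool_rot"])[0]; print(s["t"],s["ee_pos"],np.degrees(np.arctan2(R[1,2],R[0,2])),s["wrist_force"],s["grip_width"])
w=grab_frame("wrist")["color"]
cv2.imwrite("pics/w3.png",w[:,:,::-1])
cv2.imwrite("pics/s3.png",cv2.resize(S["color"][260:460,180:360],None,fx=3,fy=3,interpolation=cv2.INTER_CUBIC)[:,:,::-1])
E
```

```text
9.3 [0.55132782 0.27559987 0.19096659] 16.462407970416585 [ 0.07017993  1.26948582 -1.37049244] 0.023897612979920275
```

View pics/w3.png

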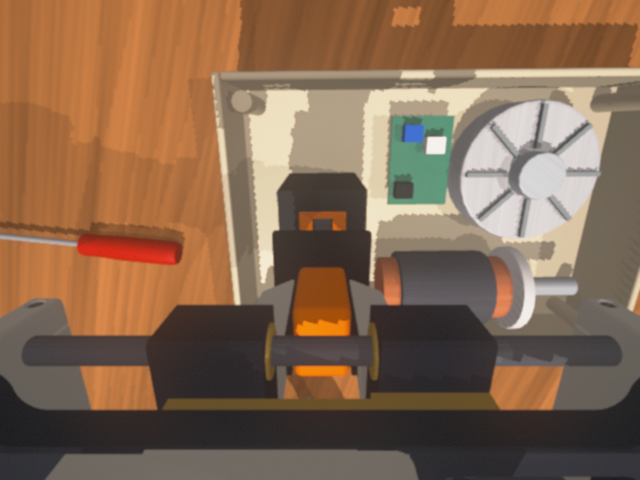

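View pics/s3.png

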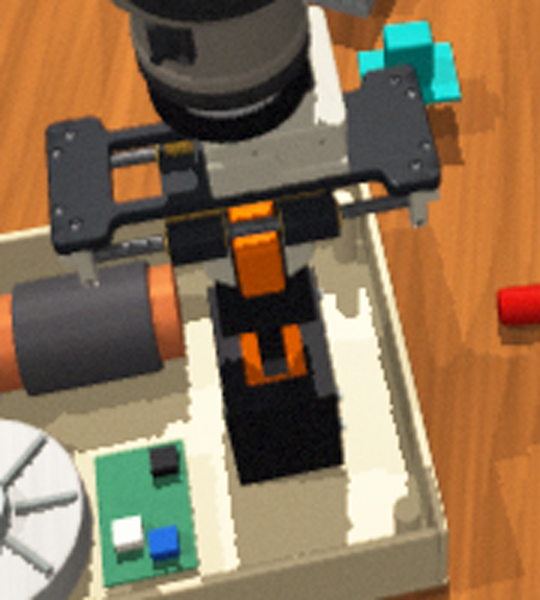

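The collar (272–372) and the switch block (275–370) are centred on the same column, about 323, and their edges are parallel. I'll nudge the key and lower it until the tongue enters the funnel.

Call:
apply_moves(plan=[{"linear": [-0.8,10,0.5],"yaw": 0,"grip": 1},{"linear": [0,12,0],"yaw": 0,"grip": 1},{"linear": [0,8,0],"yaw": 0,"grip": 1},{"linear": [0,5,0],"yaw": 0,"grip": 1},{"linear": [0,5,0],"yaw": 0,"grip": 1},{"linear": [0,0,0],"yaw": 0,"grip": 1}])

```text
t: 10.1
ee_pos: [0.5512, 0.2771, 0.1505]
tool_rot: [-1.333, 0.995, -0.994]
wrist_force: [-0.2, 0.1, -1.7]
grip_width: 0.024
```

```bash
python3 - <<'E'
from m import *
s=read_state();R=cv2.Rodrigues(s["tool_rot"])[0]; print(s["t"],s["ee_pos"],np.degrees(np.arctan2(R[1,2],R[0,2])),s["wrist_force"],s["moment"])
w=grab_frame("wrist")["color"]
cv2.imwrite("pics/c4.png",np.hstack([cv2.resize(S["color"][300:440,220:340],(420,490),interpolation=cv2.INTER_CUBIC),cv2.resize(w[150:390,230:415],(378,490))])[:,:,::-1])
E
```

```text
10.2 [0.55153221 0.27723652 0.15112039] 16.521118887401247 [ 0.37701418  0.52991705 -1.26877236] [-0.04800554 -0.13885402  0.00624737]
```

View pics/c4.png

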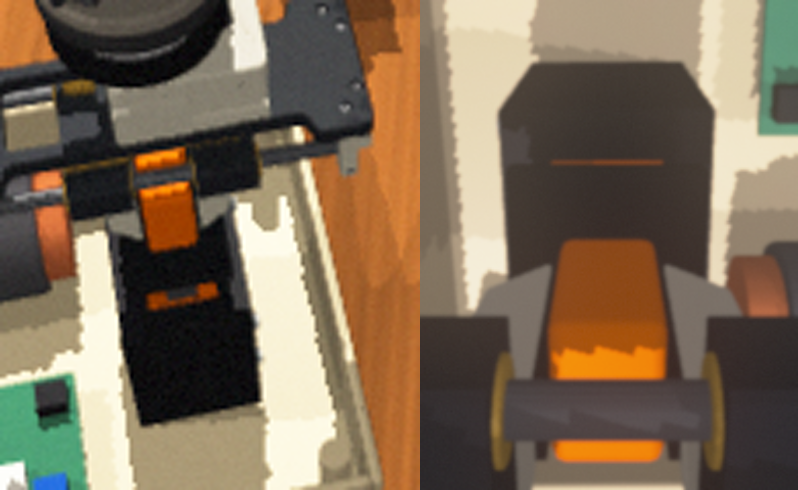

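The tongue is 8 mm into the funnel, centred and showing no contact force. I'll continue down to just above home.

Call:
apply_moves(plan=[{"linear": [0,5,0],"yaw": 0,"grip": 1},{"linear": [0,6,0],"yaw": 0,"grip": 1},{"linear": [0,6,0],"yaw": 0,"grip": 1},{"linear": [0,5,0],"yaw": 0,"grip": 1},{"linear": [0,4,0],"yaw": 0,"grip": 1},{"linear": [0,2,0],"yaw": 0,"grip": 1},{"linear": [0,0,0],"yaw": 0,"grip": 1},{"linear": [0,0,0],"yaw": 0,"grip": 1}])

```text
t: 11.25
ee_pos: [0.5515, 0.2772, 0.1231]
tool_rot: [-1.332, 0.994, -0.994]
wrist_force: [-0.8, 0.2, -1.0]
grip_width: 0.0239
```

```bash
python3 - <<'E'
from m import *
s=read_state();R=cv2.Rodrigues(s["tool_rot"])[0]; print(s["t"],s["ee_pos"],s["wrist_force"],s["moment"])
w=grab_frame("wrist")["color"]
cv2.imwrite("pics/c5.png",np.hstack([cv2.resize(S["color"][300:440,220:340],(420,490),interpolation=cv2.INTER_CUBIC),cv2.resize(w[150:390,230:415],(378,490))])[:,:,::-1])
E
```

```text
11.35 [0.55149668 0.27721858 0.12309809] [ 0.08534649 -0.40647568 -2.18079088] [-0.06819838 -0.1702587   0.03809161]
```

View pics/c5.png

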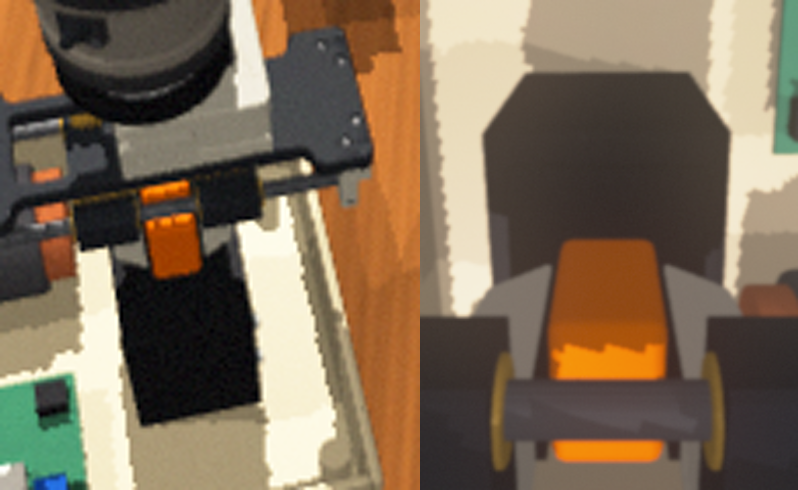

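The collar is just above the rim with no side force. I'll press down gently in 1 mm steps.

Call:
apply_moves(plan=[{"linear": [0,1,0],"yaw": 0,"grip": 1},{"linear": [0,1,0],"yaw": 0,"grip": 1},{"linear": [0,1,0],"yaw": 0,"grip": 1},{"linear": [0,0,0],"yaw": 0,"grip": 1}])

```text
t: 11.9
ee_pos: [0.5513, 0.2771, 0.1197]
tool_rot: [-1.332, 0.994, -0.994]
wrist_force: [0.3, -1.0, -1.0]
grip_width: 0.0235
```

Call:
apply_moves(plan=[{"linear": [0,1,0],"yaw": 0,"grip": 1},{"linear": [0,0,0],"yaw": 0,"grip": 1}])

```text
t: 12.15
ee_pos: [0.5514, 0.2772, 0.1189]
tool_rot: [-1.332, 0.994, -0.994]
wrist_force: [0.9, 0.5, -1.5]
grip_width: 0.024
```

Call:
apply_moves(plan=[{"linear": [0,1,0],"yaw": 0,"grip": 1},{"linear": [0,0,0],"yaw": 0,"grip": 1}])

```text
t: 12.4
ee_pos: [0.5515, 0.2772, 0.1189]
tool_rot: [-1.331, 0.994, -0.995]
wrist_force: [-1.6, -1.4, 5.8]
grip_width: 0.024
```

Call:
apply_moves(plan=[{"linear": [0,0.7,0],"yaw": 0,"grip": 1},{"linear": [0,0,0],"yaw": 0,"grip": 1},{"linear": [0,0,0],"yaw": 0,"grip": 1}])

```text
t: 12.78
ee_pos: [0.5515, 0.2772, 0.1189]
tool_rot: [-1.331, 0.993, -0.995]
wrist_force: [-3.5, -2.2, 8.2]
grip_width: 0.0238
```

```bash
python3 - <<'E'
from m import *
s=read_state(); print(s["t"],s["ee_pos"],s["wrist_force"],s["moment"])
w=grab_frame("wrist")["color"]
cv2.imwrite("pics/c6.png",np.hstack([cv2.resize(S["color"][300:440,220:340],(420,490),interpolation=cv2.INTER_CUBIC),cv2.resize(w[150:390,230:415],(378,490))])[:,:,::-1])
E
```

```text
12.875 [0.5514775  0.27719211 0.1189206 ] [-3.78096381 -2.41338114  9.68138869] [-0.31093739  0.66219771  0.0164004 ]
```

View pics/c6.png

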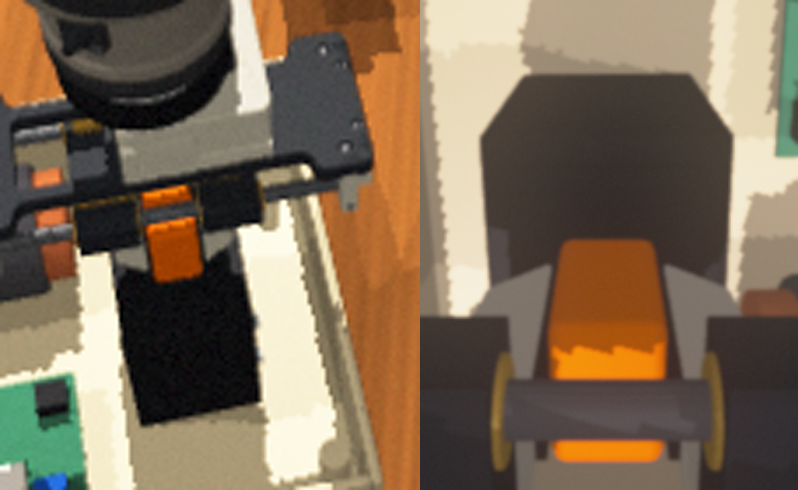

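The key is home: the tool stopped at z = 118.9 mm (118.8 expected) with about 10 N pushing back. I'll release the press, open and retreat upward.

Call:
apply_moves(plan=[{"linear": [0,-1.3,0],"yaw": 0,"grip": 1},{"linear": [0,0,0],"yaw": 0,"grip": 0},{"linear": [0,0,0],"yaw": 0,"grip": 0},{"linear": [0,0,0],"yaw": 0,"grip": 0},{"linear": [0,0,0],"yaw": 0,"grip": 0},{"linear": [0,0,0],"yaw": 0,"grip": 0},{"linear": [0,0,0],"yaw": 0,"grip": 0},{"linear": [0,0,0],"yaw": 0,"grip": 0},{"linear": [0,0,0],"yaw": 0,"grip": 0},{"linear": [0,-10,0],"yaw": 0,"grip": 0},{"linear": [0,-25,0],"yaw": 0,"grip": 0},{"linear": [0,-40,0],"yaw": 0,"grip": 0},{"linear": [0,-40,0],"yaw": 0,"grip": 0},{"linear": [0,-30,0],"yaw": 0,"grip": 0},{"linear": [40,0,0],"yaw": 0,"grip": 0},{"linear": [50,0,0],"yaw": 0,"grip": 0},{"linear": [50,0,0],"yaw": 0,"grip": 0},{"linear": [30,0,0],"yaw": 0,"grip": 0},{"linear": [0,0,0],"yaw": 0,"grip": 0},{"linear": [0,0,0],"yaw": 0,"grip": 0}])

```text
t: 15.42
ee_pos: [0.5995, 0.1148, 0.264]
tool_rot: [-1.331, 0.994, -0.994]
wrist_force: [-0.1, 0.6, -0.3]
grip_width: 0.0917
```

```bash
python3 - <<'E'
from m import *
s=read_state(); print(s["t"],s["ee_pos"],s["wrist_force"],s["grip_width"])
a=cv2.resize(T["color"][180:260,100:200],(400,320),interpolation=cv2.INTER_CUBIC);b=cv2.resize(S["color"][330:430,225:350],(400,320),interpolation=cv2.INTER_CUBIC)
cv2.imwrite("pics/c7.png",np.vstack([np.hstack([a,b]),np.hstack([cv2.resize(S["color"],(373,280)),cv2.resize(T["color"],(427,280))])])[:,:,::-1])
e=[.5515,.277]
y=np.radians(16.5)
def head(f,roi):
    h=cv2.cvtColor(f["color"],cv2.COLOR_RGB2HSV)
    x,yy,w,hh=roi; m=np.zeros(h.shape[:2],np.uint8); m[yy:yy+hh,x:x+w]=cv2.inRange(h,(6,190,60),(20,255,255))[yy:yy+hh,x:x+w]
    M=cv2.moments(m,True); p=(M["m10"]/M["m00"],M["m01"]/M["m00"]); print("centroid",np.round(p,1),"exp centre z.157/.134",np.round(proj(f,[[*e,.157],[*e,.134]]),1).tolist())
head(T,(115,190,60,50));head(S,(245,320,60,70))
E
```

```text
15.525 [0.59941472 0.11537984 0.26379876] [ 0.79673343 -0.08379604  0.2443241 ] 0.09204959293610672Traceback (most recent call last):
  File "<stdin>", line 11, in <module>
  File "<stdin>", line 10, in head
ZeroDivisionError: float division by zero
```

View pics/c7.png

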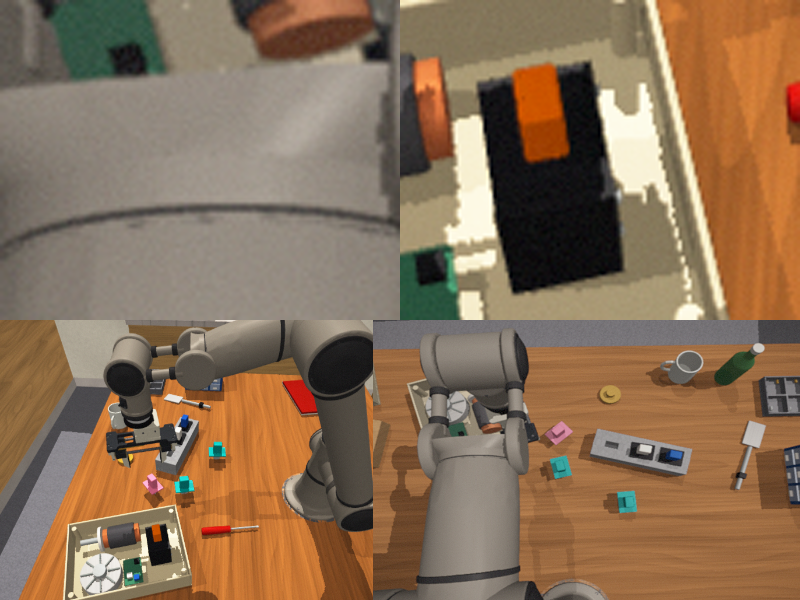

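The side view shows the key standing upright on the switch with no gap under the collar; the arm hides the top view. Last, I'll check the head's position in the side view.

```bash
python3 - <<'E'
from m import *
P=np.array([plane(S,(225+(u-400)/3.2-.35,330+v/3.2-.35),.157)*1000 for u,v in [(513,69),(553,64),(563,108),(524,114)]])[:,:2]
print(np.round(P.mean(0),1),[round(float(np.linalg.norm(P[i]-P[(i+1)%4])),1) for i in range(4)],[round(float(np.degrees(np.arctan2(*(P[(i+1)%4]-P[i])[::-1]))),1) for i in range(4)])
E
```

```text
[552.1 276. ] [21.5, 27.2, 20.6, 27.9] [-167.3, 109.5, 14.4, -68.8]
```

```bash
python3 -c "
from bench import *
print(sign_off())"
```

```text
the job is handed in; nothing more can be done
None
```

The orange key is fully inserted in the switch. I kept hold of it until the collar met the rim, then released it and moved the gripper away. I handed the job in at about 15.5 s.

- **Seating:** the tool stopped at z = 118.9 mm against an expected 118.8 mm, with about 10 N pushing back. The side view showed no gap under the collar. The head's centre measured (552.1, 276.0) mm, against about (551.7, 276.6) mm for the slot mouth.
- **Rack:** the blue and white keys are still in their wells, and the gripper was touching nothing at hand-in.
- **Weaker checks:** the arm hid the switch in the last top view, so the final check rests on the side view alone. I picked the head outline by hand there, and it came out about 3 mm narrow across x and 6 mm short along y. The two cameras also disagreed by about 2 mm on the slot's position, which is within the calibration.

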